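# Clamp a sealing mat down in the plate press

### The job

Push the tray with the well plate fully home into the press, then clamp the plate with the red-knobbed ratchet lever: turn it clockwise (seen from above), and when it has no more room, lift it off its serrations, swing it back, let it drop in and turn again, until the platen sits firmly on the mat. Firm is 7 to 8 N of push at the knob, against 2 N to turn freely; much beyond 9 N the plate cracks. Finish with the lever dropped home and let go, and leave the other labware where it stands.

Things in the scene. Friction and masses are not known exactly. Their poses are not given: they have to be found in the camera images.
- press: bench press for 96-well plates: white base 210 x 240 x 22 mm with two upright steel columns (18 mm thick, 210 mm tall) at y = +100 and -100 mm. Origin on the bench under the screw's vertical axis; its x points from the operator's side (front, facing the robot) to the rear, y to the left, z up. Nothing but tray and lever moves by hand.
- tray_pull (a point): middle of the front face of the tray's blue pull tab: upright, 70 mm wide, 10 mm thick, 16 to 52 mm above the bench; this point is 34 mm above the bench, straight in front of the screw's axis: 145 mm from it when home, up to 55 mm more when out. The tray runs along the press's x.
- tray: the sliding aluminium tray with the white deep-well plate in its pocket (128 x 86 mm, long side along the press's x) and the blue sealing mat on the plate, all one piece; origin on the bench under the plate's centre (on the screw's axis when home), mat's top 63.5 mm above the bench. Slides with about 3 N of friction up to a firm stop, stays where it is left.
- platen: aluminium pressure platen 130 x 90 x 16 mm with a rubber underside, moved down by the screw; origin at the centre of its underside. It starts some 2 to 4.5 mm above the mat (differs each time) and sinks 1.6 mm per radian of the screw; its pose is not read finely enough to tell the load. From first touch the load on the mat rises by about 110 N per radian of the screw.
- lever_axis (a point): point on the vertical axis of screw and lever, level with the middle of the knob when the lever is down (190 to 192 mm above the bench); it neither turns nor lifts. Torque about this axis: turning the screw freely takes about 0.2 N m (0.1 felt at rest), a load of F newtons on the mat adds 0.006 x F N m (give or take 20 %: friction differs). The screw locks by friction: it keeps its load when let go, and at rest the lever may push back a little less than while turning.
- lever_knob (a point): middle of the red knob at the lever's end: upright round grip, 24 mm in diameter, 34 mm tall (this point 18 mm above its underside), 85 mm from the axis. Turning freely takes 2 N here; 7.5 N means about 70 N on the mat; below 45 N it does not seal, over 110 N (10 N here) the plate cracks. Starts 0.1 to 0.6 rad left of straight to the front; the columns stop it 1.4 rad either side of the front.
- lever (a joint): lift of the lever on its hub, m: 0 = down, in mesh; 0.014 = top stop. Spring and weight pull it down with 4 N (down) to 8 N (lifted). Its 12 serrations, 30 degrees apart, are clear from 0.009 up: then it swings without turning the screw. It drops in only at whole 30 degree steps from where it last meshed, with 2 degrees of play. In mesh it turns the screw both ways.
- bridge: white crossbeam of the press between the columns, 236 x 40 x 26 mm, its top 138 to 140 mm above the bench (height differs each time); origin 112 mm under its underside, on the screw's axis. The black lever (hub 45 mm in diameter, round arm 15 mm thick to the knob's lower half) turns above it; clockwise from above, from the robot's right over the front to its left, tightens.
- spare_plate: bystander: empty white deep-well plate 128 x 86 x 30 mm lying on the bench; origin under its centre
- tube_rack: bystander: yellow rack 75 x 150 x 50 mm with stoppered glass tubes, 86 mm tall in all; origin under its centre
- amber_bottle: bystander: amber reagent bottle, 68 mm in diameter, 145 mm tall; origin under its centre
- wash_bottle: bystander: white wash bottle with orange spout, 76 mm in diameter, 190 mm tall; origin under its centre
- flask: bystander: green conical flask, 82 mm in diameter, 116 mm tall; origin under its centre
- tip_box: bystander: blue pipette-tip box with clear lid, 120 x 84 x 82 mm; origin under its centre
- beaker: bystander: glass beaker, 68 mm in diameter, 85 mm tall; origin under its centre

How it is judged:
By the outcome, as a careful person would: the job done as asked, in the order asked, and still so for the second after the job is handed in, with the robot touching nothing.
It also fails if it takes over 72 s, if anything falls off the work surface, if the arm or the gripper's body presses on something with over 40 N, if the wrist force passes 120 N, or if a joint passes its speed limit or range.

### The arm

A 6-joint arm with a two-finger parallel gripper is mounted at the origin on the work surface. World frame = base frame: x ahead of the robot, y to its left, z up, the work surface at z = 0. Lengths are in mm, angles in rad, forces in N, time in s.
With the tool pointing down it reaches from about 300 to 775 mm from the base axis. Payload 14.6 kg.
Tool frame: the origin (TCP) lies midway between the tips of the shut fingers; the grasp point (between the pads) lies 19 mm behind it; y points along the fingers, z is the direction in which the jaws open and shut, and the axes are right-handed (so a half turn about y gives the same grasp; the last joint's range is limited). The gripper opens to 94 mm and grips with 3 to 60 N. Pads are 16 mm wide; open, the fingers measure 119 mm over their backs; the gripper's body (75 mm by 177 mm) begins 78 mm behind the grasp point.
Start: joints at [1.063, 0.3, 1.521, -0, 1.321, -0.067], TCP at [234.661, 497.417, 205.446] pointing down, gripper open.
Joint ranges: [-3.03, 3.03], [-0.79, 2.21], [0.23, 2.52], [-1.04, 4.18], [0, 3.07], [-2.55, 2.55]. Speed limits (rad/s): [2.22, 2.22, 2.57, 3.14, 3.14, 3.14].

### API

Orientations are given as [roll, pitch, yaw] about the fixed x, y, z axes, in that order (R = Rz(yaw) Ry(pitch) Rx(roll)).
In Python, from cell import manip gives the robot as it stands.
- The arm moves only by the tool play_rows, never from a script. Its argument "series" is a list of rows, each a list of 3 entries, a list of its own where there are three numbers: the shift along the tool's x, y, z in m, then the turn about the tool's y in rad, then the closure, from 0 (fully open) to 1 (shut). In form: [[[dx, dy, dz], twist, grip], ...]. A call has 1 to 20 rows; each row is the pose to reach, as a shift and turn from the pose measured when the call began, along the tool's axes at that moment; what a row does not reach only later rows make up. A row lasts 1/10 s, in which the tool goes at most 50 mm and 8.59 degrees, less where a joint would pass 70% of its speed; a pose out of reach is approached as far as the arm can. A call with a gripper value outside its range is refused whole. The fingers move at their own pace and stop on an object; "squeeze" is the grip in N (left out, the last holds). Time passes only in rows, so rows that repeat a pose let the fingers close. It gives the time, the measured TCP pose, the force and the opening at its end, in the units of the state.
- manip.read_state(): the state, without advancing time (a new reading comes with each control period).
- manip.camera(name): name is "scene" or "top" or "wrist"; returns the picture (384x512x3 uint8, red, green, blue); there is no depth.
- manip.camera_params(name): a dict with "K" (3x3 intrinsics, pixels), "dist_coeffs" ([k1, k2, p1, p2, k3] as OpenCV has them; the pictures are not rectified), "rvec" (rotation vector, rad) and "tvec" (3), from world to camera coordinates, as OpenCV has them. Camera axes: x right, y down, z forward; pixel columns grow to the right and rows downward; lengths in mm; the calibration is good to about 2 mm. A picture is of the moment at which its call begins: read the wrist's pose just before it. camera_params takes no time and is no camera call; for the wrist camera it gives the pose at the moment of the call.
- manip.sign_off(): hands the job in, once; it reports no verdict.
The state is a dict: "clock": time; "joints": joint angles; "qd": joint speeds; "effort": joint torques, N m; "eef_pos": TCP position; "eef_rot": TCP orientation; "wrist_force": force on the tool from outside, world axes, zero at the start; "moment": the same for the moment, N m; "finger_gap": finger opening in mm.
Only numpy, scipy, OpenCV 4.12 (cv2) and the standard library are available. Lean on these libraries where they do the work, as an engineer would, in place of code of your own. Each camera call takes 0.05 s, during which the arm holds its last target. There are 200 camera calls.

## Working session

There is one attempt and no reset: what is moved stays moved. The work goes in short steps, Python scripts to look and compute and a tool call to move; the robot and the scene stay as the last step left them, time stands still between calls to the robot, and variables do not carry over. Pictures are saved under pics/ and viewed, about 8 in all and at most 12, crops included, and the job is handed in when it is done.

Besides the shell and the picture viewer there is one more tool, called by a JSON object that holds its "op" and its "data". play_rows: Moves the arm, as the interface text tells. Its arguments: {"type":"object","properties":{"series":{"type":"array","items":{"type":"array"}},"squeeze":{"type":"number"}},"required":["series"]}

```bash
mkdir -p pics; ls
python3 - <<'E'
from cell import manip
import cv2,numpy as np
s=manip.read_state()
print(s)
for n in("scene","top"):
    im=manip.camera(n); cv2.imwrite(f"pics/{n}0.png",im[:,:,::-1])
    p=manip.camera_params(n); R=cv2.Rodrigues(np.array(p["rvec"]))[0]
    print(n,p,"C",-R.T@np.array(p["tvec"]).ravel())
a=cv2.imread("pics/scene0.png");b=cv2.imread("pics/top0.png")
E
```

```text
pics
{'clock': 0.0, 'joints': array([ 1.06340378e+00,  3.00466910e-01,  1.52159067e+00,  6.82020964e-06,
        1.32069784e+00, -6.65821216e-02]), 'qd': array([ 2.26061502e-03, -1.24618560e-03, -7.27080832e-04,  1.39002362e-03,
        9.18185139e-04,  6.85949753e-05]), 'effort': array([ 5.68744736e-05, -5.31811738e+01, -3.52733445e+01,  7.08298758e-02,
        2.44007679e-02, -1.18161383e-04]), 'eef_pos': array([234.53230093, 497.1937194 , 204.88457493]), 'eef_rot': array([-1.57195607e+00,  8.39533284e-05, -4.40812170e-01]), 'wrist_force': array([-0.21940681, -0.58190874,  0.87560075]), 'moment': array([ 0.07528268, -0.01815995, -0.02784411]), 'finger_gap': 93.97841490086306}
scene {'K': array([[377.88774498,   0.        , 257.938136  ],
       [  0.        , 377.88774498, 190.0025126 ],
       [  0.        ,   0.        ,   1.        ]]), 'dist_coeffs': array([-0.04092323,  0.        ,  0.        ,  0.        ,  0.        ]), 'rvec': array([ 1.89504692,  1.48966636, -0.62457385]), 'tvec': array([-154.99630319, -266.07128794, 1672.71707614])} C [1394.9334014  -211.74121191  949.80348806]
top {'K': array([[496.92681899,   0.        , 247.53229714],
       [  0.        , 496.92681899, 195.86441605],
       [  0.        ,   0.        ,   1.        ]]), 'dist_coeffs': array([-0.08494034,  0.        ,  0.        ,  0.        ,  0.        ]), 'rvec': array([ 2.18465388, -2.20087879,  0.07790684]), 'tvec': array([  32.55496315,  569.99571631, 1438.23257307])} C [ 477.87282659   39.65869797 1471.23506815]
```

View pics/scene0.png

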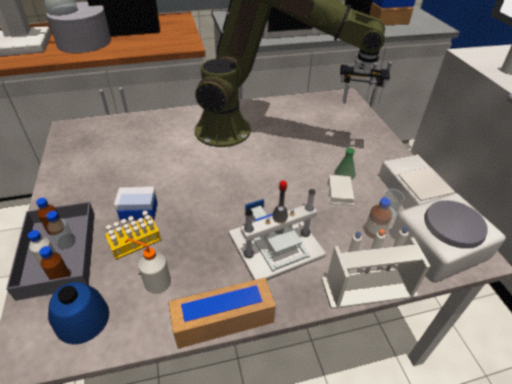

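View pics/top0.png

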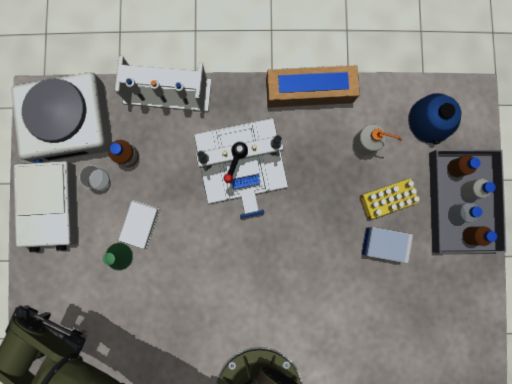

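The top view shows the press at about (241,160), with the red knob at (229,178) and the blue tab at (252,214). The surroundings are clear, with the flask and spare plate well to the left. Next I measure by masks and view one combined crop.

```bash
cat > h.py <<'E'
import cv2,numpy as np
from cell import manip
def ray(p,uv):
    R=cv2.Rodrigues(np.array(p["rvec"]))[0]; C=-R.T@np.array(p["tvec"]).ravel()
    n=cv2.undistortPoints(np.array([[uv]],float),p["K"],p["dist_coeffs"])[0,0]
    d=R.T@np.array([n[0],n[1],1]); return C,d/np.linalg.norm(d)
def onz(p,uv,z):
    C,d=ray(p,uv); return C+d*(z-C[2])/d[2]
def tri(rs):
    A=sum(np.eye(3)-np.outer(d,d) for C,d in rs); b=sum((np.eye(3)-np.outer(d,d))@C for C,d in rs)
    x=np.linalg.solve(A,b); return x,[np.linalg.norm(np.cross(x-C,d)) for C,d in rs]
def blobs(m,amin=8):
    n,l,s,c=cv2.connectedComponentsWithStats(m.astype(np.uint8))
    return [(s[i,4],c[i].round(1),s[i,:4]) for i in range(1,n) if s[i,4]>=amin]
E
python3 - <<'E'
from h import *
box={"scene":(225,170,330,280),"top":(190,110,295,225)}
tiles=[]
for n in box:
    im=cv2.imread(f"pics/{n}0.png"); x0,y0,x1,y1=box[n]; c=im[y0:y1,x0:x1]; hsv=cv2.cvtColor(c,cv2.COLOR_BGR2HSV); H,S,V=cv2.split(hsv)
    print(n,"red",[(a,b+[x0,y0],s[2:]) for a,b,s in blobs(((H<8)|(H>172))&(S>150)&(V>80))])
    print(n,"blue",[(a,b+[x0,y0],s[2:]) for a,b,s in blobs((H>100)&(H<125)&(S>120)&(V>40))])
    print(n,"dark",[(a,b+[x0,y0],s[2:]) for a,b,s in blobs((V<70)&(S<120))])
    tiles.append(cv2.resize(c,(390,int(390*(y1-y0)/(x1-x0))),interpolation=cv2.INTER_CUBIC))
h=max(t.shape[0] for t in tiles)
cv2.imwrite("pics/crop.png",np.hstack([cv2.copyMakeBorder(t,0,h-t.shape[0],0,5,0) for t in tiles]))
E
```

```text
scene red [(np.int32(48), array([282.6, 184.7]), array([7, 9], dtype=int32))]
scene blue [(np.int32(72), array([254.1, 204.1]), array([17, 10], dtype=int32)), (np.int32(16), array([259.9, 218.1]), array([12,  5], dtype=int32))]
scene dark [(np.int32(53), array([281.3, 197.6]), array([ 5, 16], dtype=int32)), (np.int32(8), array([311.2, 191.8]), array([4, 3], dtype=int32)), (np.int32(40), array([248.2, 212.6]), array([6, 9], dtype=int32)), (np.int32(113), array([279.4, 215. ]), array([12, 13], dtype=int32)), (np.int32(14), array([303. , 233.3]), array([6, 5], dtype=int32))]
top red [(np.int32(47), array([227.8, 177.6]), array([8, 8], dtype=int32))]
top blue [(np.int32(256), array([245.4, 181.4]), array([28, 14], dtype=int32)), (np.int32(68), array([251.9, 213.7]), array([23,  8], dtype=int32))]
top dark [(np.int32(16), array([202. , 112.8]), array([4, 7], dtype=int32)), (np.int32(92), array([276.2, 142. ]), array([10, 13], dtype=int32)), (np.int32(271), array([237.1, 156.3]), array([20, 34], dtype=int32)), (np.int32(29), array([274.8, 153.2]), array([9, 5], dtype=int32)), (np.int32(82), array([202.3, 157.3]), array([10, 12], dtype=int32)), (np.int32(32), array([206.8, 167.2]), array([9, 6], dtype=int32)), (np.int32(13), array([256., 215.]), array([13,  3], dtype=int32)), (np.int32(10), array([244.5, 217.5]), array([8, 2], dtype=int32))]
```

View pics/crop.png

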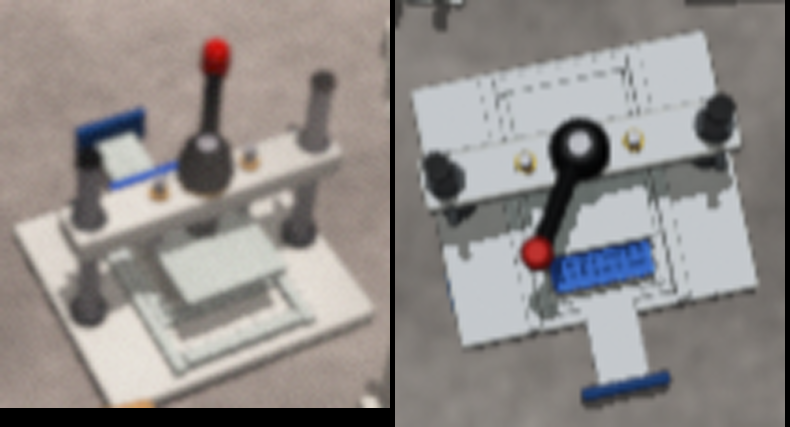

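The crop shows the base, both columns, hub, knob and tab clearly, and the tray is out towards the robot. From these I compute the geometry.

Run:
```python
from h import *
T=manip.camera_params("top");S=manip.camera_params("scene")
k=105/390
t=lambda x,y:((x-395)*k+190-.4,y*k+110-.4)
s=lambda x,y:(x*k+225-.4,y*k+170-.4)
print("base",[onz(T,t(*c),22).round(1) for c in((413,92),(703,32),(757,289),(463,347))])
cl,cr=t(439,167),t(722,104)
a,b=onz(T,cl,210),onz(T,cr,210);d=a-b
print("cols",a.round(1),b.round(1),"mid",((a+b)/2).round(1),np.hypot(*d[:2]),"yaw",np.arctan2(-d[0],d[1]))
# scene column tops: left tile (90,155)= y- or +? (322,78)
for uv in(s(90,157),s(322,79)): print("sc col",onz(S,uv,210).round(1))
print("knob tri",tri([ray(T,(227.8,177.6)),ray(S,(282.6,184.7))]), onz(T,(227.8,177.6),200))
print("hub bolt tri",tri([ray(T,t(580,145)),ray(S,s(207,143))]))
print("tab tri",tri([ray(T,(251.9,213.7)),ray(S,(254.1-.5,201.))]),"tab top z52",[onz(T,t(*c),52).round(1) for c in((583,390),(668,375),(626,383))])
```

```text
base [array([752.9, 183.6,  22. ]), array([799.7, -47.4,  22. ]), array([594. , -87.6,  22. ]), array([549.9, 144.2,  22. ])]
cols [664.7 146.9 210. ] [707.3 -48.6 210. ] mid [686.   49.2 210. ] 200.12511905110182 yaw 0.21452625731591904
sc col [708.3 -48.6 210. ]
sc col [667.8 145.4 210. ]
knob tri (array([606.52055896,  79.60942884, 193.02187706]), [np.float64(0.7398084846556298), np.float64(0.7398084846555967)]) [606.03899921  80.09459741 200.        ]
hub bolt tri (array([684.39299992,  49.71887304, 177.810768  ]), [np.float64(0.2599283216100394), np.float64(0.25992832161003776)])
tab tri (array([516.52792827,  15.00091275,  52.0858016 ]), [np.float64(1.5703383673797744), np.float64(1.570338367379739)]) tab top z52 [array([514.6,  49.9,  52. ]), array([525.7, -15.6,  52. ]), array([519.7,  16.8,  52. ])]
```

Results, all consistent with the given sizes:

| Quantity | Measured | Check |
|---|---|---|
| Screw axis | (685.3, 49.3) | column spacing 200 mm |
| Press yaw | 0.197 | |
| Knob | (606, 80, 193) | radius 84.6 mm, height as stated |
| Lever angle | 0.565 rad left of front | within 0.1 to 0.6 |
| Tab front face | about 176 mm from the axis | tray about 31 mm out |

Next is the tray push.

```bash
cat >> h.py <<'E'
from scipy.spatial.transform import Rotation as Ro
A=np.array([685.3,49.3]); PY=0.197
def pw(px,py,z):  # press frame -> world
    c,s=np.cos(PY),np.sin(PY); return np.array([A[0]+c*px-s*py,A[1]+s*px+c*py,z])
def wp(w):
    c,s=np.cos(PY),np.sin(PY); d=np.array(w[:2])-A; return np.array([c*d[0]+s*d[1],-s*d[0]+c*d[1],w[2]])
def pr(st=None):
    s=st or manip.read_state(); r=Ro.from_euler("xyz",s["eef_rot"]); yaw=s["eef_rot"][2]
    F=s["wrist_force"];c,n=np.cos(PY),np.sin(PY)
    print("t",round(s["clock"],2),"press",wp(s["eef_pos"]).round(1),"rot",s["eef_rot"].round(3),"Fpress",[round(x,1) for x in(c*F[0]+n*F[1],-n*F[0]+c*F[1],F[2])],"gap",round(s["finger_gap"],1),"q6",s["joints"][5].round(2))
    return s
def rows(tgts,st=None): # tgts: (press px,py,z, yaw rel press)
    s=st or manip.read_state(); R=Ro.from_euler("xyz",s["eef_rot"])
    for px,py,z,y in tgts:
        d=R.inv().apply(pw(px,py,z)-s["eef_pos"])/1000
        tw=(R.inv()*Ro.from_euler("xyz",[-np.pi/2,0,PY+y])).as_rotvec()
        print([d.round(4).tolist(),tw[1].round(3)],"offaxis",tw.round(3)[[0,2]])
E
python3 -c "
from h import *
pr();rows([(-224,0,205,0),(-224,0,28,0)])"
```

```text
t 0.1 press [-354.4  527.5  204.9] rot [-1.572  0.    -0.441] Fpress [np.float64(-0.8), np.float64(0.2), np.float64(-0.0)] gap 94.0 q6 -0.07
[[0.4188, 0.0003, -0.3462], np.float64(-0.638)] offaxis [ 0.001 -0.   ]
[[0.4188, 0.1773, -0.346], np.float64(-0.638)] offaxis [ 0.001 -0.   ]
```

{"op": "play_rows", "data": {"series": [[[0.105,0,-0.087],-0.15,1],[[0.21,0,-0.173],-0.3,1],[[0.314,0,-0.26],-0.45,1],[[0.419,0,-0.346],-0.638,1],[[0.419,0,-0.346],-0.638,1],[[0.419,0,-0.346],-0.638,1],[[0.419,0,-0.346],-0.638,1],[[0.419,0,-0.346],-0.638,1],[[0.419,0,-0.346],-0.638,1],[[0.419,0,-0.346],-0.638,1],[[0.419,0,-0.346],-0.638,1],[[0.419,0,-0.346],-0.638,1],[[0.419,0,-0.346],-0.638,1],[[0.419,0.05,-0.346],-0.638,1],[[0.419,0.1,-0.346],-0.638,1],[[0.419,0.15,-0.346],-0.638,1],[[0.419,0.177,-0.346],-0.638,1],[[0.419,0.177,-0.346],-0.638,1]]}}

```text
clock: 1.9
eef_pos: [463.2, 7.0, 25.4]
eef_rot: [-1.57, 0.007, 0.199]
wrist_force: [0.1, 1.4, 0.1]
finger_gap: 0.3
```

```bash
python3 -c "
from h import *
pr();rows([(-224,0,28,0),(-184,0,28,0),(-153,0,28,0)])"
```

```text
t 1.9 press [-226.1    1.9   25.4] rot [-1.57   0.007  0.199] Fpress [np.float64(0.4), np.float64(1.3), np.float64(0.1)] gap 0.3 q6 -1.83
[[0.002, -0.0026, -0.0019], np.float64(0.002)] offaxis [-0.001 -0.007]
[[0.042, -0.0029, -0.002], np.float64(0.002)] offaxis [-0.001 -0.007]
[[0.073, -0.0031, -0.0021], np.float64(0.002)] offaxis [-0.001 -0.007]
```

{"op": "play_rows", "data": {"series": [[[0.015,-0.003,-0.002],0,1],[[0.03,-0.003,-0.002],0,1],[[0.038,-0.003,-0.002],0,1],[[0.044,-0.003,-0.002],0,1],[[0.05,-0.003,-0.002],0,1],[[0.056,-0.003,-0.002],0,1],[[0.062,-0.003,-0.002],0,1],[[0.066,-0.003,-0.002],0,1],[[0.069,-0.003,-0.002],0,1],[[0.069,-0.003,-0.002],0,1]]}}

```text
clock: 2.9
eef_pos: [531.7, 18.6, 27.9]
eef_rot: [-1.57, 0.006, 0.199]
wrist_force: [-0.3, 0.2, 0.4]
finger_gap: 0.3
```

```bash
python3 -c "
from h import *
pr()"
```

```text
t 2.9 press [-156.6   -0.    27.9] rot [-1.57   0.006  0.199] Fpress [np.float64(-0.2), np.float64(0.3), np.float64(0.4)] gap 0.3 q6 -1.8
```

{"op": "play_rows", "data": {"series": [[[0.001,0,0],0,1],[[0.002,0,0],0,1],[[0.003,0,0],0,1],[[0.004,0,0],0,1]]}}

```text
clock: 3.3
eef_pos: [535.1, 19.3, 27.8]
eef_rot: [-1.57, 0.008, 0.199]
wrist_force: [-12.5, -3.6, 8.9]
finger_gap: 0.2
```

{"op": "play_rows", "data": {"series": [[[0.001,0,0],0,1],[[0.002,0,0],0,1],[[0.003,0,0],0,1]]}}

```text
clock: 3.6
eef_pos: [535.1, 19.3, 27.7]
eef_rot: [-1.569, 0.016, 0.199]
wrist_force: [-32.1, -7.3, 25.9]
finger_gap: 0.4
```

Firm stop reached: 32 N with the TCP at press x = -153, exactly the expected home position. I back off and go over the knob.

```bash
python3 -c "
from h import *
s=pr();print('knob',wp([606.5,79.6,0]));k=wp([606.5,79.6,0]);th=np.arctan2(k[1],-k[0]);print(th,np.hypot(*k[:2]))
rows([(-200,0,28,0),(-200,0,260,0),(k[0],k[1],260,-th-.35)])"
```

```text
t 3.6 press [-153.2    0.    27.7] rot [-1.569  0.016  0.199] Fpress [np.float64(-32.9), np.float64(-0.9), np.float64(25.9)] gap 0.4 q6 -1.8
knob [-71.34529845  45.13732812   0.        ]
0.5640887925734206 84.42470017714005
[[-0.0468, 0.0004, 0.0001], np.float64(0.002)] offaxis [-0.002 -0.016]
[[-0.0504, -0.2315, 0.0005], np.float64(0.002)] offaxis [-0.002 -0.016]
[[0.0783, -0.2335, 0.0453], np.float64(0.916)] offaxis [ 0.006 -0.015]
```

{"op": "play_rows", "data": {"series": [[[-0.025,0,0],0,1],[[-0.048,0,0],0,1],[[-0.05,-0.05,0],0,1],[[-0.05,-0.1,0],0,0.6],[[-0.05,-0.15,0],0,0.36],[[-0.05,-0.2,0],0,0.36],[[-0.05,-0.232,0],0,0.36],[[-0.05,-0.232,0],0.15,0.36],[[-0.02,-0.232,0.01],0.3,0.36],[[0.01,-0.232,0.02],0.45,0.36],[[0.04,-0.233,0.03],0.6,0.36],[[0.07,-0.233,0.04],0.75,0.36],[[0.078,-0.2335,0.045],0.9,0.36],[[0.078,-0.2335,0.045],0.916,0.36],[[0.078,-0.2335,0.045],0.916,0.36],[[0.078,-0.2335,0.045],0.916,0.36]]}}

```text
clock: 5.2
eef_pos: [606.0, 78.8, 260.4]
eef_rot: [-1.582, 0.01, -0.714]
wrist_force: [0.6, 0.5, -0.2]
finger_gap: 60.2
```

```bash
python3 -c "
from h import *
pr();rows([(-71.3,45.1,260,-.914),(-71.3,45.1,178,-.914)])
im=manip.camera('wrist');t=manip.camera('top');p=manip.camera_params('wrist')
print(p['K'],onz(p,(256,192),207))
from h import *
cv2.imwrite('pics/w1.png',np.hstack([im[:,:,::-1],cv2.resize(t[110:225,190:295,::-1],(280,384)) if 0 else cv2.resize(t[110:225,190:295,::-1],(288,384))]))"
```

```text
t 5.2 press [-72.   44.4 260.4] rot [-1.582  0.01  -0.714] Fpress [np.float64(0.7), np.float64(0.4), np.float64(-0.2)] gap 60.2 q6 -0.79
[[-0.0001, 0.0004, 0.001], np.float64(0.003)] offaxis [ 0.011 -0.01 ]
[[0.0008, 0.0824, 0.0019], np.float64(0.003)] offaxis [ 0.011 -0.01 ]
[[303.23914024   0.         262.21317413]
 [  0.         303.23914024 193.60891732]
 [  0.           0.           1.        ]] [589.83939101  85.09499908 207.        ]
```

View pics/w1.png

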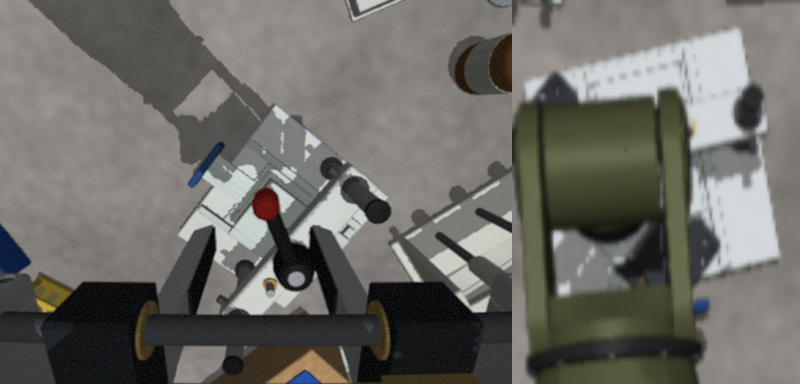

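The wrist view shows the knob at (265,204), centred between the fingertips at (205,235) and (320,235), with the hub at (295,270) and nothing in the way of a descent. I check its position by ray before descending.

```bash
python3 -c "
from h import *
p=manip.camera_params('wrist');im=cv2.imread('pics/w1.png')[:,:512]
H,S,V=cv2.split(cv2.cvtColor(im,cv2.COLOR_BGR2HSV))
b=[x for x in blobs(((H<8)|(H>172))&(S>150)&(V>60),30)];print(b)
u=max(b,key=lambda x:x[0])[1]
T=manip.camera_params('top')
for z in(193,200,207):print(z,onz(p,u,z).round(1),wp(onz(p,u,z)).round(1))
x,e=tri([ray(p,u),ray(T,(227.8,177.6))]);print('tri w+top',x.round(1),e)
print('bolt',onz(p,(297,279),178).round(1))"
```

```text
[(np.int32(611), array([265.9, 204.7]), array([253, 189,  26,  31], dtype=int32))]
193 [606.6  81.1 193. ] [-70.9  46.6 193. ]
200 [604.9  82.6 200. ] [-72.3  48.4 200. ]
207 [603.2  84.1 207. ] [-73.7  50.2 207. ]
tri w+top [607.2  80.5 190.3] [np.float64(0.1598272065499534), np.float64(0.15982720655007218)]
bolt [688.7  50.9 178. ]
```

Knob confirmed at (607, 80, about 191). Descending to a TCP height of 178 and gripping.

{"op": "play_rows", "data": {"series": [[[0.0,0.03,0.001],0,0.36],[[0.001,0.055,0.002],0,0.36],[[0.001,0.07,0.002],0,0.36],[[0.001,0.082,0.002],0,0.36],[[0.001,0.082,0.002],0,0.5],[[0.001,0.082,0.002],0,0.7],[[0.001,0.082,0.002],0,0.8],[[0.001,0.082,0.002],0,0.8],[[0.001,0.082,0.002],0,0.8]], "squeeze": 20}}

```text
clock: 6.2
eef_pos: [607.0, 79.5, 179.0]
eef_rot: [-1.581, 0.01, -0.715]
wrist_force: [-0.5, 0.5, 1.0]
finger_gap: 23.7
```

```bash
python3 -c "
from h import *
pr()"
```

```text
t 6.2 press [-70.8  44.9 179. ] rot [-1.581  0.01  -0.715] Fpress [np.float64(-0.4), np.float64(0.5), np.float64(1.0)] gap 23.7 q6 -0.78
```

```bash
cat >> h.py <<'E'
def tang(s=None):
    s=s or manip.read_state(); d=s["eef_pos"][:2]-A; r=np.hypot(*d); u=d/r; cw=np.array([u[1],-u[0]])
    p=wp(s["eef_pos"]); F=s["wrist_force"]
    print("t %.2f theta %.3f r %.1f z %.1f  Ftan %.2f Frad %.2f Fz %.2f gap %.1f Mz %.2f yawrel+th %.3f q6 %.2f"%(s["clock"],np.arctan2(p[1],-p[0]),r,s["eef_pos"][2],-F[:2]@cw,F[:2]@u,F[2],s["finger_gap"],s["moment"][2],s["eef_rot"][2]-PY+np.arctan2(p[1],-p[0]),s["joints"][5]))
    return s
def arc(angs,dz=0,r=None):
    s=tang(); R=Ro.from_euler("xyz",s["eef_rot"]); d=s["eef_pos"]-np.r_[A,s["eef_pos"][2]]
    if r: d=d*r/np.hypot(*d[:2])
    for a in angs:
        q=Ro.from_euler("z",-a).apply(d)-(s["eef_pos"]-np.r_[A,s["eef_pos"][2]])+[0,0,dz]
        print("[%s, %.3f, 0.8],"%((R.inv().apply(q)/1000).round(4).tolist(),a),end=" ")
    print()
E
python3 -c "
from h import *
arc(np.arange(1,11)*.045)"
```

```text
t 6.20 theta 0.565 r 83.9 z 179.0  Ftan -0.25 Frad 0.62 Fz 0.98 gap 23.7 Mz 0.04 yawrel+th -0.347 q6 -0.78
[[-0.0012, -0.0, 0.0036], 0.045, 0.8], [[-0.0022, -0.0001, 0.0072], 0.090, 0.8], [[-0.0031, -0.0001, 0.0109], 0.135, 0.8], [[-0.0038, -0.0001, 0.0146], 0.180, 0.8], [[-0.0044, -0.0001, 0.0183], 0.225, 0.8], [[-0.0048, -0.0002, 0.0221], 0.270, 0.8], [[-0.005, -0.0002, 0.0258], 0.315, 0.8], [[-0.005, -0.0003, 0.0296], 0.360, 0.8], [[-0.0049, -0.0003, 0.0334], 0.405, 0.8], [[-0.0046, -0.0003, 0.0372], 0.450, 0.8],
```

{"op": "play_rows", "data": {"series": [[[-0.0012,0,0.0036],0.045,0.8],[[-0.0022,0,0.0072],0.09,0.8],[[-0.0031,0,0.0109],0.135,0.8],[[-0.0038,0,0.0146],0.18,0.8],[[-0.0044,0,0.0183],0.225,0.8],[[-0.0048,0,0.0221],0.27,0.8],[[-0.005,0,0.0258],0.315,0.8],[[-0.005,0,0.0296],0.36,0.8],[[-0.0049,0,0.0334],0.405,0.8],[[-0.0046,0,0.0372],0.45,0.8]]}}

```text
clock: 7.2
eef_pos: [627.7, 111.1, 179.1]
eef_rot: [-1.585, 0.005, -1.167]
wrist_force: [-4.5, 2.4, 3.1]
finger_gap: 23.4
```

```bash
python3 -c "
from h import *
arc(np.arange(1,4)*.03)"
```

```text
t 7.20 theta 1.018 r 84.5 z 179.1  Ftan 1.67 Frad 4.86 Fz 3.14 gap 23.4 Mz 0.06 yawrel+th -0.346 q6 -0.29
[[-0.0008, -0.0, 0.0024], 0.030, 0.8], [[-0.0016, -0.0001, 0.0048], 0.060, 0.8], [[-0.0023, -0.0001, 0.0073], 0.090, 0.8],
```

{"op": "play_rows", "data": {"series": [[[-0.001,0,0.0024],0.03,0.8],[[-0.0018,0,0.0048],0.06,0.8],[[-0.0026,0,0.0073],0.09,0.8],[[-0.0026,0,0.0068],0.085,0.8],[[-0.0026,-0.003,0.0068],0.085,0.8],[[-0.0026,-0.006,0.0068],0.085,0.8],[[-0.0026,-0.009,0.0068],0.085,0.8],[[-0.0026,-0.012,0.0068],0.085,0.8],[[-0.0026,-0.012,0.0068],0.085,0.8]], "squeeze": 30}}

```text
clock: 8.1
eef_pos: [633.2, 116.2, 191.4]
eef_rot: [-1.585, 0.004, -1.252]
wrist_force: [1.0, -2.6, -7.6]
finger_gap: 23.6
```

```bash
python3 -c "
from h import *
from scipy.optimize import least_squares
P=np.array([[607,79.5],[627.7,111.1],manip.read_state()['eef_pos'][:2]])
print(least_squares(lambda a:np.r_[np.hypot(*(P-a).T)-85,(a-A)*.2],A).x)
arc(-np.arange(1,15)*.15)"
```

```text
[686.57414584  49.88754266]
t 8.10 theta 1.106 r 84.8 z 191.4  Ftan 0.83 Frad -2.63 Fz -7.57 gap 23.6 Mz -0.02 yawrel+th -0.343 q6 -0.20
[[0.0052, 0.0001, -0.0116], -0.150, 0.8], [[0.012, 0.0003, -0.0223], -0.300, 0.8], [[0.0204, 0.0004, -0.0319], -0.450, 0.8], [[0.03, 0.0004, -0.0401], -0.600, 0.8], [[0.0409, 0.0005, -0.0468], -0.750, 0.8], [[0.0526, 0.0005, -0.0518], -0.900, 0.8], [[0.0649, 0.0005, -0.055], -1.050, 0.8], [[0.0775, 0.0005, -0.0563], -1.200, 0.8], [[0.0902, 0.0004, -0.0557], -1.350, 0.8], [[0.1027, 0.0004, -0.0532], -1.500, 0.8], [[0.1146, 0.0002, -0.0489], -1.650, 0.8], [[0.1258, 0.0001, -0.0428], -1.800, 0.8], [[0.1359, -0.0, -0.0351], -1.950, 0.8], [[0.1448, -0.0002, -0.026], -2.100, 0.8],
```

```bash
sed -i 's/^A=.*; PY/A=np.array([686.3,49.8]); PY/' h.py; python3 -c "
from h import *
arc(-np.r_[np.arange(1,11)*.15,1.571],r=85)"
```

```text
t 8.10 theta 1.093 r 85.0 z 191.4  Ftan 0.86 Frad -2.62 Fz -7.57 gap 23.6 Mz -0.02 yawrel+th -0.356 q6 -0.20
[[0.0054, 0.0001, -0.0116], -0.150, 0.8], [[0.0123, 0.0003, -0.0222], -0.300, 0.8], [[0.0208, 0.0004, -0.0317], -0.450, 0.8], [[0.0307, 0.0004, -0.0398], -0.600, 0.8], [[0.0416, 0.0005, -0.0464], -0.750, 0.8], [[0.0534, 0.0005, -0.0512], -0.900, 0.8], [[0.0657, 0.0005, -0.0542], -1.050, 0.8], [[0.0784, 0.0005, -0.0554], -1.200, 0.8], [[0.0911, 0.0004, -0.0546], -1.350, 0.8], [[0.1036, 0.0003, -0.052], -1.500, 0.8], [[0.1093, 0.0003, -0.0501], -1.571, 0.8],
```

{"op": "play_rows", "data": {"series": [[[0.0054,0,-0.0116],-0.15,0.8],[[0.0123,0,-0.0222],-0.3,0.8],[[0.0208,0,-0.0317],-0.45,0.8],[[0.0307,0,-0.0398],-0.6,0.8],[[0.0416,0,-0.0464],-0.75,0.8],[[0.0534,0,-0.0512],-0.9,0.8],[[0.0657,0,-0.0542],-1.05,0.8],[[0.0784,0,-0.0554],-1.2,0.8],[[0.0911,0,-0.0546],-1.35,0.8],[[0.1036,0,-0.052],-1.5,0.8],[[0.1093,0,-0.0501],-1.571,0.8],[[0.1093,0,-0.0501],-1.571,0.8],[[0.1093,0,-0.0501],-1.571,0.8]]}}

```text
clock: 9.4
eef_pos: [620.8, -2.3, 191.8]
eef_rot: [-1.566, 0.011, 0.32]
wrist_force: [8.7, 5.8, -7.1]
finger_gap: 23.3
```

```bash
python3 -c "
from h import *
tang()"
```

```text
t 9.40 theta -0.475 r 83.7 z 191.8  Ftan 0.83 Frad -10.41 Fz -7.11 gap 23.3 Mz -0.12 yawrel+th -0.351 q6 -1.95
```

```bash
sed -i 's/^A=.*; PY/A=np.array([687.7,51.0]); PY/' h.py; python3 -c "
from h import *
p=wp([633.2,116.2,0]);t0=np.arctan2(p[1],-p[0]);s=manip.read_state();p=wp(s['eef_pos']);t1=np.arctan2(p[1],-p[0]);print(t0,t1,'need',t1-(t0-np.pi/2))
arc([t1-(t0-np.pi/2)],r=85);arc([t1-(t0-np.pi/2)],dz=-13,r=85)"
```

```text
1.0715513469018227 -0.4754747369388056 need 0.023770242954268217
t 9.40 theta -0.475 r 85.6 z 191.8  Ftan 0.84 Frad -10.41 Fz -7.11 gap 23.3 Mz -0.12 yawrel+th -0.352 q6 -1.95
[[-0.0002, 0.0, 0.0021], 0.024, 0.8], 
t 9.40 theta -0.475 r 85.6 z 191.8  Ftan 0.84 Frad -10.41 Fz -7.11 gap 23.3 Mz -0.12 yawrel+th -0.352 q6 -1.95
[[-0.0, 0.013, 0.002], 0.024, 0.8],
```

{"op": "play_rows", "data": {"series": [[[0.0012,0,-0.0017],-0.024,0.8],[[0.0012,0.003,-0.0017],-0.024,0.8],[[0.0012,0.006,-0.0017],-0.024,0.8],[[0.0012,0.009,-0.0017],-0.024,0.8],[[0.0012,0.0125,-0.0017],-0.024,0.8],[[0.0012,0.0125,-0.0017],-0.024,0.8]]}}

```text
clock: 10.0
eef_pos: [622.5, -3.5, 179.4]
eef_rot: [-1.566, 0.01, 0.344]
wrist_force: [4.1, 2.0, -4.9]
finger_gap: 23.3
```

```bash
python3 -c "
from h import *
arc(np.arange(1,19)*.06)"
```

```text
t 10.00 theta -0.498 r 85.0 z 179.4  Ftan 1.14 Frad -4.43 Fz -4.89 gap 23.3 Mz -0.09 yawrel+th -0.351 q6 -1.98
[[-0.0016, 0.0, 0.0048], 0.060, 0.8], [[-0.0029, 0.0001, 0.0098], 0.120, 0.8], [[-0.0039, 0.0001, 0.0148], 0.180, 0.8], [[-0.0047, 0.0001, 0.0198], 0.240, 0.8], [[-0.0051, 0.0002, 0.0249], 0.300, 0.8], [[-0.0052, 0.0002, 0.03], 0.360, 0.8], [[-0.005, 0.0002, 0.0351], 0.420, 0.8], [[-0.0045, 0.0002, 0.0402], 0.480, 0.8], [[-0.0037, 0.0003, 0.0452], 0.540, 0.8], [[-0.0026, 0.0003, 0.0502], 0.600, 0.8], [[-0.0012, 0.0003, 0.0551], 0.660, 0.8], [[0.0005, 0.0003, 0.0599], 0.720, 0.8], [[0.0025, 0.0003, 0.0646], 0.780, 0.8], [[0.0047, 0.0003, 0.0691], 0.840, 0.8], [[0.0073, 0.0003, 0.0736], 0.900, 0.8], [[0.0101, 0.0003, 0.0778], 0.960, 0.8], [[0.0131, 0.0003, 0.0819], 1.020, 0.8], [[0.0164, 0.0002, 0.0858], 1.080, 0.8],
```

{"op": "play_rows", "data": {"series": [[[0.0003,0.0006,0],0,0.8],[[0.0003,0.001,0],0,0.8],[[0.0003,0.001,0],0,0.8]]}}

```text
clock: 10.3
eef_pos: [622.8, -3.6, 179.1]
eef_rot: [-1.567, 0.01, 0.344]
wrist_force: [-0.9, -1.2, 4.1]
finger_gap: 23.7
```

```bash
python3 -c "
from h import *
arc(np.arange(1,19)*.06)"
```

```text
t 10.30 theta -0.503 r 84.8 z 179.1  Ftan 0.38 Frad 1.44 Fz 4.05 gap 23.7 Mz -0.02 yawrel+th -0.356 q6 -1.98
[[-0.0016, 0.0, 0.0048], 0.060, 0.8], [[-0.003, 0.0001, 0.0097], 0.120, 0.8], [[-0.004, 0.0001, 0.0147], 0.180, 0.8], [[-0.0047, 0.0001, 0.0197], 0.240, 0.8], [[-0.0052, 0.0002, 0.0248], 0.300, 0.8], [[-0.0053, 0.0002, 0.0299], 0.360, 0.8], [[-0.0051, 0.0002, 0.035], 0.420, 0.8], [[-0.0047, 0.0002, 0.0401], 0.480, 0.8], [[-0.0039, 0.0002, 0.0451], 0.540, 0.8], [[-0.0028, 0.0002, 0.0501], 0.600, 0.8], [[-0.0014, 0.0002, 0.055], 0.660, 0.8], [[0.0003, 0.0002, 0.0598], 0.720, 0.8], [[0.0022, 0.0002, 0.0645], 0.780, 0.8], [[0.0044, 0.0002, 0.069], 0.840, 0.8], [[0.007, 0.0002, 0.0735], 0.900, 0.8], [[0.0097, 0.0002, 0.0777], 0.960, 0.8], [[0.0127, 0.0002, 0.0818], 1.020, 0.8], [[0.016, 0.0002, 0.0857], 1.080, 0.8],
```

Dropped in and seated: z is back to 179.1 and Fz flipped to an upward push. Turning on.

{"op": "play_rows", "data": {"series": [[[-0.0016,0,0.0048],0.06,0.8],[[-0.003,0,0.0097],0.12,0.8],[[-0.004,0,0.0147],0.18,0.8],[[-0.0047,0,0.0197],0.24,0.8],[[-0.0052,0,0.0248],0.3,0.8],[[-0.0053,0,0.0299],0.36,0.8],[[-0.0051,0,0.035],0.42,0.8],[[-0.0047,0,0.0401],0.48,0.8],[[-0.0039,0,0.0451],0.54,0.8],[[-0.0028,0,0.0501],0.6,0.8],[[-0.0014,0,0.055],0.66,0.8],[[0.0003,0,0.0598],0.72,0.8]]}}

```text
clock: 11.5
eef_pos: [602.4, 52.5, 179.3]
eef_rot: [-1.575, 0.011, -0.379]
wrist_force: [-3.7, -3.3, -0.6]
finger_gap: 23.3
```

```bash
python3 -c "
from h import *
arc(np.arange(1,10)*.05)"
```

```text
t 11.50 theta 0.215 r 85.3 z 179.3  Ftan 3.37 Frad 3.64 Fz -0.63 gap 23.3 Mz -0.03 yawrel+th -0.361 q6 -1.17
[[-0.0014, -0.0, 0.004], 0.050, 0.8], [[-0.0026, -0.0, 0.0081], 0.100, 0.8], [[-0.0036, -0.0, 0.0123], 0.150, 0.8], [[-0.0044, -0.0, 0.0165], 0.200, 0.8], [[-0.005, -0.0, 0.0207], 0.250, 0.8], [[-0.0053, -0.0001, 0.0249], 0.300, 0.8], [[-0.0055, -0.0001, 0.0292], 0.350, 0.8], [[-0.0054, -0.0001, 0.0335], 0.400, 0.8], [[-0.0052, -0.0001, 0.0377], 0.450, 0.8],
```

{"op": "play_rows", "data": {"series": [[[-0.0014,0,0.004],0.05,0.8],[[-0.0026,0,0.0081],0.1,0.8],[[-0.0036,0,0.0123],0.15,0.8]]}}

```text
clock: 11.8
eef_pos: [603.4, 65.1, 179.2]
eef_rot: [-1.577, 0.011, -0.532]
wrist_force: [-1.7, -3.3, -0.7]
finger_gap: 23.4
```

```bash
python3 -c "
from h import *
arc(np.arange(1,7)*.05)"
```

```text
t 11.80 theta 0.363 r 85.5 z 179.2  Ftan 3.53 Frad 1.11 Fz -0.66 gap 23.4 Mz 0.03 yawrel+th -0.366 q6 -0.99
[[-0.0014, -0.0, 0.004], 0.050, 0.8], [[-0.0027, -0.0, 0.0081], 0.100, 0.8], [[-0.0037, -0.0, 0.0123], 0.150, 0.8], [[-0.0045, -0.0001, 0.0165], 0.200, 0.8], [[-0.0051, -0.0001, 0.0207], 0.250, 0.8], [[-0.0055, -0.0001, 0.025], 0.300, 0.8],
```

{"op": "play_rows", "data": {"series": [[[-0.0014,0,0.004],0.05,0.8],[[-0.0027,0,0.0081],0.1,0.8],[[-0.0037,0,0.0123],0.15,0.8]]}}

```text
clock: 12.1
eef_pos: [606.4, 77.4, 179.2]
eef_rot: [-1.579, 0.01, -0.684]
wrist_force: [-1.6, -2.4, -0.2]
finger_gap: 23.0
```

```bash
python3 -c "
from h import *
arc(np.arange(1,7)*.05)"
```

```text
t 12.10 theta 0.511 r 85.5 z 179.2  Ftan 2.73 Frad 0.76 Fz -0.22 gap 23.0 Mz 0.06 yawrel+th -0.370 q6 -0.82
[[-0.0014, -0.0, 0.004], 0.050, 0.8], [[-0.0027, -0.0, 0.0081], 0.100, 0.8], [[-0.0037, -0.0001, 0.0123], 0.150, 0.8], [[-0.0046, -0.0001, 0.0165], 0.200, 0.8], [[-0.0052, -0.0001, 0.0207], 0.250, 0.8], [[-0.0056, -0.0002, 0.0249], 0.300, 0.8],
```

{"op": "play_rows", "data": {"series": [[[-0.0014,0,0.004],0.05,0.8],[[-0.0027,0,0.0081],0.1,0.8],[[-0.0037,0,0.0123],0.15,0.8],[[-0.0046,0,0.0165],0.2,0.8],[[-0.0052,0,0.0207],0.25,0.8]]}}

```text
clock: 12.6
eef_pos: [615.5, 96.6, 179.2]
eef_rot: [-1.581, 0.007, -0.936]
wrist_force: [-0.9, -2.1, 0.1]
finger_gap: 23.4
```

```bash
python3 -c "
from h import *
arc(np.arange(1,8)*.05)"
```

```text
t 12.60 theta 0.761 r 85.4 z 179.2  Ftan 2.20 Frad -0.38 Fz 0.13 gap 23.4 Mz -0.05 yawrel+th -0.373 q6 -0.54
[[-0.0015, -0.0, 0.004], 0.050, 0.8], [[-0.0027, -0.0001, 0.0081], 0.100, 0.8], [[-0.0038, -0.0001, 0.0122], 0.150, 0.8], [[-0.0046, -0.0001, 0.0164], 0.200, 0.8], [[-0.0052, -0.0002, 0.0206], 0.250, 0.8], [[-0.0056, -0.0002, 0.0249], 0.300, 0.8], [[-0.0058, -0.0003, 0.0292], 0.350, 0.8],
```

{"op": "play_rows", "data": {"series": [[[-0.0015,0,0.004],0.05,0.8],[[-0.0027,0,0.0081],0.1,0.8],[[-0.0038,0,0.0122],0.15,0.8],[[-0.0046,0,0.0164],0.2,0.8],[[-0.0052,0,0.0206],0.25,0.8],[[-0.0056,0,0.0249],0.3,0.8]]}}

```text
clock: 13.2
eef_pos: [632.2, 115.7, 179.0]
eef_rot: [-1.584, 0.004, -1.239]
wrist_force: [-0.8, -2.6, 0.7]
finger_gap: 23.6
```

```bash
python3 -c "
from h import *
arc([.04])"
```

```text
t 13.20 theta 1.059 r 85.3 z 179.0  Ftan 2.28 Frad -1.41 Fz 0.70 gap 23.6 Mz 0.04 yawrel+th -0.377 q6 -0.21
[[-0.0012, -0.0, 0.0032], 0.040, 0.8],
```

Still free after about 2.07 rad of screw. Lifting, and swinging back three steps.

{"op": "play_rows", "data": {"series": [[[0.0003,0,-0.001],-0.012,0.8],[[0.0003,-0.003,-0.001],-0.012,0.8],[[0.0003,-0.006,-0.001],-0.012,0.8],[[0.0003,-0.009,-0.001],-0.012,0.8],[[0.0003,-0.012,-0.001],-0.012,0.8],[[0.0003,-0.012,-0.001],-0.012,0.8]]}}

```text
clock: 13.8
eef_pos: [631.5, 115.1, 191.3]
eef_rot: [-1.583, 0.004, -1.227]
wrist_force: [1.5, -1.5, -8.4]
finger_gap: 23.1
```

```bash
python3 -c "
from h import *
s=manip.read_state();p=wp(s['eef_pos']);t=np.arctan2(p[1],-p[0])
a=t-(1.055-np.pi/2);print(a)
arc(-np.r_[np.arange(1,11)*.15,a],r=85)"
```

```text
1.5638409084559335
t 13.80 theta 1.048 r 85.2 z 191.3  Ftan -0.13 Frad -2.10 Fz -8.43 gap 23.1 Mz 0.07 yawrel+th -0.376 q6 -0.22
[[0.0058, 0.0001, -0.0114], -0.150, 0.8], [[0.013, 0.0002, -0.0219], -0.300, 0.8], [[0.0217, 0.0003, -0.0312], -0.450, 0.8], [[0.0316, 0.0004, -0.0391], -0.600, 0.8], [[0.0427, 0.0004, -0.0454], -0.750, 0.8], [[0.0546, 0.0004, -0.0501], -0.900, 0.8], [[0.067, 0.0004, -0.0528], -1.050, 0.8], [[0.0797, 0.0004, -0.0537], -1.200, 0.8], [[0.0924, 0.0003, -0.0527], -1.350, 0.8], [[0.1048, 0.0002, -0.0498], -1.500, 0.8], [[0.1099, 0.0002, -0.048], -1.564, 0.8],
```

{"op": "play_rows", "data": {"series": [[[0.0058,0,-0.0114],-0.15,0.8],[[0.013,0,-0.0219],-0.3,0.8],[[0.0217,0,-0.0312],-0.45,0.8],[[0.0316,0,-0.0391],-0.6,0.8],[[0.0427,0,-0.0454],-0.75,0.8],[[0.0546,0,-0.0501],-0.9,0.8],[[0.067,0,-0.0528],-1.05,0.8],[[0.0797,0,-0.0537],-1.2,0.8],[[0.0924,0,-0.0527],-1.35,0.8],[[0.1048,0,-0.0498],-1.5,0.8],[[0.1099,0,-0.048],-1.564,0.8],[[0.1099,0,-0.048],-1.564,0.8],[[0.1099,0,-0.048],-1.564,0.8]]}}

```text
clock: 15.1
eef_pos: [623.2, -4.0, 191.2]
eef_rot: [-1.566, 0.013, 0.336]
wrist_force: [1.5, 1.9, -7.8]
finger_gap: 23.4
```

```bash
python3 -c "
from h import *
s=manip.read_state();p=wp(s['eef_pos']);t=np.arctan2(p[1],-p[0])
a=t-(1.055-np.pi/2);print(a)
arc([-a],r=85)"
```

```text
0.007147455163572958
t 15.10 theta -0.509 r 84.8 z 191.2  Ftan -0.47 Frad -2.36 Fz -7.82 gap 23.4 Mz 0.07 yawrel+th -0.370 q6 -1.97
[[0.0, -0.0, -0.0006], -0.007, 0.8],
```

{"op": "play_rows", "data": {"series": [[[0.0003,0,-0.0006],-0.007,0.8],[[0.0003,0.003,-0.0006],-0.007,0.8],[[0.0003,0.006,-0.0006],-0.007,0.8],[[0.0003,0.009,-0.0006],-0.007,0.8],[[0.0003,0.012,-0.0006],-0.007,0.8],[[0.0003,0.0124,-0.0006],-0.007,0.8],[[0.0003,0.0124,-0.0006],-0.007,0.8]]}}

```text
clock: 15.8
eef_pos: [623.6, -4.5, 179.3]
eef_rot: [-1.567, 0.012, 0.343]
wrist_force: [1.1, 1.5, 0.0]
finger_gap: 23.7
```

```bash
python3 -c "
from h import *
arc(np.arange(1,9)*.05)"
```

```text
t 15.80 theta -0.517 r 84.8 z 179.3  Ftan -0.45 Frad -1.81 Fz 0.01 gap 23.7 Mz 0.09 yawrel+th -0.372 q6 -1.98
[[-0.0014, 0.0, 0.004], 0.050, 0.8], [[-0.0027, 0.0001, 0.008], 0.100, 0.8], [[-0.0037, 0.0001, 0.0122], 0.150, 0.8], [[-0.0045, 0.0001, 0.0163], 0.200, 0.8], [[-0.0052, 0.0001, 0.0205], 0.250, 0.8], [[-0.0056, 0.0002, 0.0247], 0.300, 0.8], [[-0.0058, 0.0002, 0.029], 0.350, 0.8], [[-0.0057, 0.0002, 0.0332], 0.400, 0.8],
```

Seated. Turning in chunks while watching the tangential force.

{"op": "play_rows", "data": {"series": [[[-0.0014,0,0.004],0.05,0.8],[[-0.0027,0,0.008],0.1,0.8],[[-0.0037,0,0.0122],0.15,0.8],[[-0.0045,0,0.0163],0.2,0.8],[[-0.0052,0,0.0205],0.25,0.8],[[-0.0056,0,0.0247],0.3,0.8]]}}

```text
clock: 16.4
eef_pos: [609.9, 16.5, 179.4]
eef_rot: [-1.571, 0.013, 0.04]
wrist_force: [0.4, -1.8, -3.4]
finger_gap: 23.5
```

```bash
python3 -c "
from h import *
arc(np.arange(1,7)*.05)"
```

```text
t 16.40 theta -0.220 r 85.1 z 179.4  Ftan 1.82 Frad 0.36 Fz -3.38 gap 23.5 Mz 0.18 yawrel+th -0.377 q6 -1.64
[[-0.0015, 0.0, 0.004], 0.050, 0.8], [[-0.0027, 0.0, 0.0081], 0.100, 0.8], [[-0.0038, 0.0, 0.0122], 0.150, 0.8], [[-0.0047, 0.0001, 0.0163], 0.200, 0.8], [[-0.0053, 0.0001, 0.0205], 0.250, 0.8], [[-0.0057, 0.0001, 0.0248], 0.300, 0.8],
```

{"op": "play_rows", "data": {"series": [[[-0.0015,0.0002,0.004],0.05,0.8],[[-0.0027,0.0003,0.0081],0.1,0.8],[[-0.0038,0.0003,0.0122],0.15,0.8],[[-0.0047,0.0003,0.0163],0.2,0.8]]}}

```text
clock: 16.8
eef_pos: [604.5, 32.3, 179.4]
eef_rot: [-1.574, 0.013, -0.162]
wrist_force: [-0.2, -2.6, -2.0]
finger_gap: 23.2
```

```bash
python3 -c "
from h import *
arc(np.arange(1,7)*.05)"
```

```text
t 16.80 theta -0.025 r 85.2 z 179.4  Ftan 2.49 Frad 0.72 Fz -2.01 gap 23.2 Mz 0.26 yawrel+th -0.384 q6 -1.41
[[-0.0015, 0.0, 0.004], 0.050, 0.8], [[-0.0028, 0.0, 0.0081], 0.100, 0.8], [[-0.0039, 0.0, 0.0122], 0.150, 0.8], [[-0.0048, 0.0, 0.0163], 0.200, 0.8], [[-0.0054, -0.0, 0.0205], 0.250, 0.8], [[-0.0059, -0.0, 0.0248], 0.300, 0.8],
```

The twist moment Mz in the grip has built up to 0.26 N m, which also helps turn the lever. True torque is Ftan·0.085 + Mz ≈ 0.47 N m, so there is already load on the mat. I relax the twist in place and measure again.

{"op": "play_rows", "data": {"series": [[[0,0.0002,0],-0.02,0.8],[[0,0.0003,0],-0.04,0.8],[[0,0.0003,0],-0.04,0.8]]}}

```text
clock: 17.1
eef_pos: [604.6, 31.5, 179.2]
eef_rot: [-1.575, 0.012, -0.12]
wrist_force: [-0.5, -5.0, -0.4]
finger_gap: 23.6
```

```bash
python3 -c "
from h import *
arc(np.arange(1,7)*.05)"
```

```text
t 17.10 theta -0.033 r 85.3 z 179.2  Ftan 4.78 Frad 1.65 Fz -0.36 gap 23.6 Mz -0.02 yawrel+th -0.351 q6 -1.46
[[-0.0014, 0.0, 0.004], 0.050, 0.8], [[-0.0025, 0.0, 0.0081], 0.100, 0.8], [[-0.0035, -0.0, 0.0123], 0.150, 0.8], [[-0.0042, -0.0, 0.0165], 0.200, 0.8], [[-0.0048, -0.0, 0.0207], 0.250, 0.8], [[-0.0051, -0.0, 0.025], 0.300, 0.8],
```

Confirmed: with the twist gone, Ftan is 4.8 N. About 0.25 rad remain, so I go on in small steps.

{"op": "play_rows", "data": {"series": [[[-0.0014,0,0.004],0.04,0.8],[[-0.0025,0,0.0081],0.085,0.8],[[-0.0035,0,0.0123],0.13,0.8],[[-0.0035,0,0.0123],0.13,0.8]]}}

```text
clock: 17.5
eef_pos: [602.6, 43.4, 179.2]
eef_rot: [-1.578, 0.012, -0.251]
wrist_force: [-1.3, -7.9, -1.0]
finger_gap: 23.3
```

```bash
python3 -c "
from h import *
arc(np.arange(1,5)*.03)"
```

```text
t 17.50 theta 0.107 r 85.4 z 179.2  Ftan 7.71 Frad 1.95 Fz -0.96 gap 23.3 Mz -0.18 yawrel+th -0.341 q6 -1.31
[[-0.0008, -0.0, 0.0024], 0.030, 0.8], [[-0.0016, -0.0, 0.0049], 0.060, 0.8], [[-0.0022, -0.0, 0.0074], 0.090, 0.8], [[-0.0028, -0.0, 0.0098], 0.120, 0.8],
```

{"op": "play_rows", "data": {"series": [[[-0.0008,0,0.0024],0.045,0.8],[[-0.0016,0,0.0049],0.085,0.8]]}}

```text
clock: 17.7
eef_pos: [602.3, 47.9, 179.2]
eef_rot: [-1.579, 0.011, -0.337]
wrist_force: [-0.5, -4.6, -1.4]
finger_gap: 23.2
```

```bash
python3 -c "
from h import *
arc(np.arange(1,5)*.03)"
```

```text
t 17.70 theta 0.161 r 85.5 z 179.2  Ftan 4.63 Frad 0.64 Fz -1.40 gap 23.2 Mz 0.24 yawrel+th -0.373 q6 -1.21
[[-0.0009, -0.0, 0.0024], 0.030, 0.8], [[-0.0017, -0.0, 0.0048], 0.060, 0.8], [[-0.0025, -0.0, 0.0073], 0.090, 0.8], [[-0.0032, -0.0, 0.0098], 0.120, 0.8],
```

{"op": "play_rows", "data": {"series": [[[-0.0004,0,0.0012],-0.01,0.8],[[-0.0009,0,0.0024],-0.005,0.8]]}}

```text
clock: 17.9
eef_pos: [602.2, 49.5, 179.2]
eef_rot: [-1.58, 0.011, -0.33]
wrist_force: [-0.7, -8.2, -0.7]
finger_gap: 23.2
```

```bash
python3 -c "
from h import *
arc(np.arange(1,5)*.03)"
```

```text
t 17.90 theta 0.180 r 85.5 z 179.2  Ftan 8.15 Frad 0.87 Fz -0.67 gap 23.2 Mz -0.18 yawrel+th -0.347 q6 -1.22
[[-0.0008, -0.0, 0.0024], 0.030, 0.8], [[-0.0016, -0.0, 0.0049], 0.060, 0.8], [[-0.0023, -0.0, 0.0073], 0.090, 0.8], [[-0.0029, -0.0001, 0.0098], 0.120, 0.8],
```

Clamped readings mix force and twist moment. For a clean reading I open the fingers, align the jaws tangentially, and push with one finger only.

{"op": "play_rows", "data": {"series": [[[0,0,0],0,0.57],[[0,0,0],0,0.57],[[0,0,0],0,0.57],[[0,0,0],-0.12,0.57],[[0,0,0],-0.24,0.57],[[0,0,0],-0.347,0.57],[[0,0,0],-0.347,0.57]]}}

```text
clock: 18.6
eef_pos: [602.3, 49.7, 179.4]
eef_rot: [-1.576, 0.013, 0.02]
wrist_force: [-0.1, 0.2, -0.7]
finger_gap: 40.8
```

```bash
python3 -c "
from h import *
arc(np.r_[.05,.08,.09,.1,.11,.12,.13,.14])"
```

```text
t 18.60 theta 0.182 r 85.4 z 179.4  Ftan -0.25 Frad 0.09 Fz -0.68 gap 40.8 Mz -0.02 yawrel+th 0.004 q6 -1.57
[[0.0001, -0.0, 0.0043], 0.050, 0.8], [[0.0003, -0.0, 0.0068], 0.080, 0.8], [[0.0004, -0.0, 0.0077], 0.090, 0.8], [[0.0005, -0.0, 0.0085], 0.100, 0.8], [[0.0006, -0.0001, 0.0094], 0.110, 0.8], [[0.0007, -0.0001, 0.0102], 0.120, 0.8], [[0.0008, -0.0001, 0.0111], 0.130, 0.8], [[0.0009, -0.0001, 0.0119], 0.140, 0.8],
```

{"op": "play_rows", "data": {"series": [[[0.0001,0,0.0043],0.05,0.57],[[0.0003,0,0.0068],0.08,0.57],[[0.0004,0,0.0077],0.09,0.57],[[0.0005,0,0.0085],0.1,0.57],[[0.0006,0,0.0094],0.11,0.57]]}}

```text
clock: 19.1
eef_pos: [602.8, 58.4, 179.3]
eef_rot: [-1.578, 0.012, -0.093]
wrist_force: [0.4, -6.5, 1.2]
finger_gap: 40.3
```

```bash
python3 -c "
from h import *
arc(np.r_[.01,.02,.03,.04])"
```

```text
t 19.10 theta 0.284 r 85.2 z 179.3  Ftan 6.42 Frad -0.93 Fz 1.22 gap 40.3 Mz 0.05 yawrel+th -0.006 q6 -1.44
[[-0.0, -0.0, 0.0009], 0.010, 0.8], [[0.0, -0.0, 0.0017], 0.020, 0.8], [[0.0, -0.0, 0.0026], 0.030, 0.8], [[0.0, -0.0, 0.0034], 0.040, 0.8],
```

{"op": "play_rows", "data": {"series": [[[0,0,0.0009],0.01,0.57],[[0,0,0.0017],0.02,0.57]]}}

```text
clock: 19.3
eef_pos: [603.1, 59.2, 179.3]
eef_rot: [-1.58, 0.012, -0.116]
wrist_force: [1.0, -5.9, 0.1]
finger_gap: 40.3
```

```bash
python3 -c "
from h import *
arc(np.r_[.01,.02,.03,.04])"
```

```text
t 19.30 theta 0.294 r 85.0 z 179.3  Ftan 5.79 Frad -1.56 Fz 0.13 gap 40.3 Mz 0.07 yawrel+th -0.019 q6 -1.41
[[-0.0, -0.0, 0.0009], 0.010, 0.8], [[-0.0, -0.0, 0.0017], 0.020, 0.8], [[-0.0, -0.0, 0.0026], 0.030, 0.8], [[0.0, -0.0, 0.0034], 0.040, 0.8],
```

{"op": "play_rows", "data": {"series": [[[0,0,0.0017],0.02,0.57],[[0,0,0.0034],0.04,0.57],[[0,0,0.0052],0.06,0.57]]}}

```text
clock: 19.6
eef_pos: [603.8, 63.5, 179.3]
eef_rot: [-1.582, 0.011, -0.179]
wrist_force: [-0.2, -7.0, 0.1]
finger_gap: 40.5
```

```bash
python3 -c "
from h import *
arc(np.r_[.02,.03,.04,.06])"
```

```text
t 19.60 theta 0.345 r 84.9 z 179.3  Ftan 7.00 Frad -0.82 Fz 0.05 gap 40.5 Mz 0.04 yawrel+th -0.030 q6 -1.34
[[-0.0, -0.0, 0.0017], 0.020, 0.8], [[-0.0, -0.0, 0.0025], 0.030, 0.8], [[-0.0, -0.0, 0.0034], 0.040, 0.8], [[-0.0, -0.0001, 0.0051], 0.060, 0.8],
```

{"op": "play_rows", "data": {"series": [[[0,0,0.0017],0.015,0.57],[[0,0,0.0034],0.03,0.57]]}}

```text
clock: 19.8
eef_pos: [604.3, 66.0, 179.2]
eef_rot: [-1.583, 0.011, -0.212]
wrist_force: [-2.1, -8.3, 0.5]
finger_gap: 40.4
```

```bash
python3 -c "
from h import *
tang()"
```

```text
t 19.80 theta 0.375 r 84.7 z 179.2  Ftan 8.54 Frad 0.60 Fz 0.53 gap 40.4 Mz 0.04 yawrel+th -0.034 q6 -1.30
```

The single-finger pushes read 6.4, 5.8, 7.0, 8.5 N with roughly ±0.7 N noise, rising with angle. A line fit puts the push at about 7.7 to 8 N now, so that is firm and I stop here. Backing the finger off and withdrawing upward.

{"op": "play_rows", "data": {"series": [[[0,0,-0.004],0,0.57],[[0,0,-0.0085],0,0.57],[[0,0,-0.0085],0,0.57],[[0,-0.02,-0.0085],0,0.57],[[0,-0.05,-0.0085],0,0.57],[[0,-0.1,-0.0085],0,0.57],[[-0.05,-0.12,-0.0085],0,0.57],[[-0.1,-0.12,-0.0085],0,0.57],[[-0.15,-0.12,-0.0085],0,0.57],[[-0.2,-0.12,-0.0085],0,0.57],[[-0.25,-0.12,-0.0085],0,0.57],[[-0.25,-0.12,-0.0085],0,0.57],[[-0.25,-0.12,-0.0085],0,0.57]]}}

```text
clock: 21.1
eef_pos: [359.3, 111.7, 302.8]
eef_rot: [-1.582, 0.009, -0.211]
wrist_force: [0.2, -0.3, -0.1]
finger_gap: 40.1
```

Run:
```python
from h import *
pr()
T=manip.camera_params("top");S=manip.camera_params("scene")
ims={n:manip.camera(n)[:,:,::-1].copy() for n in("scene","top")}
box={"scene":(225,170,330,280),"top":(190,110,295,225)};tiles=[];u={}
for n,im in ims.items():
    x0,y0,x1,y1=box[n];c=im[y0:y1,x0:x1];H,Sa,V=cv2.split(cv2.cvtColor(c,cv2.COLOR_BGR2HSV))
    b=blobs(((H<8)|(H>172))&(Sa>150)&(V>80));print(n,b)
    if b:u[n]=max(b,key=lambda q:q[0])[1]+[x0,y0]
    print(n,"blue",[(a,q+[x0,y0]) for a,q,_ in blobs((H>100)&(H<125)&(Sa>120)&(V>40))])
    tiles.append(cv2.resize(c,(390,420),interpolation=cv2.INTER_CUBIC))
    d=cv2.absdiff(im,cv2.imread(f"pics/{n}0.png")).max(2)>60
    print(n,"changed",[(a,q) for a,q,_ in blobs(d,40)])
cv2.imwrite("pics/end.png",np.hstack(tiles))
if len(u)==2:
    x,e=tri([ray(T,u["top"]),ray(S,u["scene"])]);p=wp(x);print("knob",x.round(1),p.round(1),"theta",np.arctan2(p[1],-p[0]),e)
```

```text
t 21.1 press [-310.1  123.8  302.8] rot [-1.582  0.009 -0.211] Fpress [np.float64(0.1), np.float64(-0.4), np.float64(-0.1)] gap 40.1 q6 -1.15
scene [(np.int32(50), array([48. , 14.7]), array([45, 11,  7,  9], dtype=int32))]
scene blue [(np.int32(52), array([258.9, 209.3]))]
scene changed [(np.int32(103), array([316.4,  16.1])), (np.int32(1314), array([350.4,  25.7])), (np.int32(461), array([230.5,  30.1])), (np.int32(315), array([279.6,  17.5])), (np.int32(415), array([277.3,  38. ])), (np.int32(211), array([370.2,  48.6])), (np.int32(104), array([275.5,  55.5])), (np.int32(67), array([367.2,  59. ])), (np.int32(942), array([268.5,  79.9])), (np.int32(211), array([350.1,  72.9])), (np.int32(125), array([379.6,  76.7])), (np.int32(138), array([193. ,  88.3])), (np.int32(52), array([280. , 102.2])), (np.int32(1229), array([305. , 132.2])), (np.int32(968), array([256.8, 158.5])), (np.int32(60), array([358.9, 143. ])), (np.int32(136), array([274.3, 191.5])), (np.int32(138), array([282.2, 190.8])), (np.int32(218), array([256.7, 206.9]))]
top [(np.int32(51), array([48.7, 69.5]), array([45, 66,  8,  8], dtype=int32))]
top blue [(np.int32(68), array([249.8, 203.2]))]
top changed [(np.int32(638), array([238.7, 178. ])), (np.int32(184), array([249.8, 205.5])), (np.int32(110), array([251.8, 214.4])), (np.int32(6201), array([211.1, 312.5])), (np.int32(9706), array([ 79.7, 351.8])), (np.int32(44), array([231.9, 365.3]))]
knob [601.3  51.4 194.1] [-84.7  17.3 194.1] theta 0.20109590334110405 [np.float64(0.8606126821939071), np.float64(0.8606126821939138)]
```

View pics/end.png

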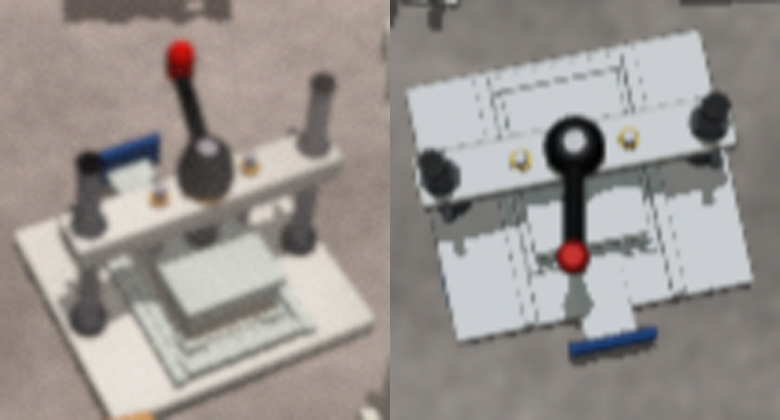

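The picture shows the tray home, the platen on the mat, the lever down with the knob at (572,257) in the right tile, and the other labware unchanged. The knob stands at θ≈0.20, where the finger-contact estimate gave 0.28, so I repeat the push check once.

```bash
python3 -c "
from h import *
rows([(-84*1,17.,300,-.2),(-84,17.,179.2,-.2)])"
```

```text
[[0.2488, -0.0004, -0.008], np.float64(-0.209)] offaxis [ 0.011 -0.012]
[[0.2501, 0.1204, -0.0065], np.float64(-0.209)] offaxis [ 0.011 -0.012]
```

{"op": "play_rows", "data": {"series": [[[0.05,0,-0.002],-0.05,0.57],[[0.1,0,-0.003],-0.1,0.57],[[0.15,0,-0.005],-0.15,0.57],[[0.2,0,-0.007],-0.2,0.57],[[0.249,0,-0.008],-0.209,0.57],[[0.249,0,-0.008],-0.209,0.57],[[0.249,0,-0.008],-0.209,0.57],[[0.25,0.05,-0.0075],-0.209,0.57],[[0.25,0.09,-0.007],-0.209,0.57],[[0.25,0.12,-0.0065],-0.209,0.57],[[0.25,0.1204,-0.0065],-0.209,0.57],[[0.25,0.1204,-0.0065],-0.209,0.57]]}}

```text
clock: 22.4
eef_pos: [602.0, 51.4, 180.9]
eef_rot: [-1.581, 0.011, -0.003]
wrist_force: [-0.7, -0.4, 0.9]
finger_gap: 40.6
```

```bash
python3 -c "
from h import *
arc(np.r_[.04,.06,.08,.09,.1,.11],r=85)"
```

```text
t 22.40 theta 0.201 r 85.7 z 180.9  Ftan 0.42 Frad 0.72 Fz 0.88 gap 40.6 Mz -0.04 yawrel+th 0.002 q6 -1.54
[[0.0008, -0.0, 0.0034], 0.040, 0.8], [[0.0009, -0.0001, 0.0051], 0.060, 0.8], [[0.001, -0.0001, 0.0068], 0.080, 0.8], [[0.0011, -0.0001, 0.0076], 0.090, 0.8], [[0.0012, -0.0001, 0.0085], 0.100, 0.8], [[0.0013, -0.0001, 0.0093], 0.110, 0.8],
```

{"op": "play_rows", "data": {"series": [[[0.0008,0,0.0034],0.04,0.57],[[0.001,0,0.0068],0.08,0.57],[[0.0012,0,0.0085],0.1,0.57],[[0.0012,0,0.0085],0.1,0.57]]}}

```text
clock: 22.8
eef_pos: [603.6, 60.1, 182.7]
eef_rot: [-1.581, 0.008, -0.102]
wrist_force: [-0.7, -0.4, 0.7]
finger_gap: 40.7
```

```bash
python3 -c "
from h import *
arc(np.r_[.01,.02,.03,.04])"
```

```text
t 22.80 theta 0.305 r 84.6 z 182.7  Ftan 0.49 Frad 0.65 Fz 0.71 gap 40.7 Mz 0.01 yawrel+th 0.005 q6 -1.42
[[0.0, -0.0, 0.0008], 0.010, 0.8], [[0.0, -0.0, 0.0017], 0.020, 0.8], [[0.0001, -0.0, 0.0025], 0.030, 0.8], [[0.0001, -0.0, 0.0034], 0.040, 0.8],
```

{"op": "play_rows", "data": {"series": [[[0,0.001,0.0017],0.02,0.57],[[0,0.002,0.0034],0.04,0.57],[[0,0.002,0.0034],0.04,0.57]]}}

```text
clock: 23.1
eef_pos: [604.1, 63.3, 180.9]
eef_rot: [-1.582, 0.007, -0.143]
wrist_force: [-1.0, -2.0, 1.7]
finger_gap: 40.5
```

```bash
python3 -c "
from h import *
arc(np.r_[.01,.02,.03,.04])"
```

```text
t 23.10 theta 0.343 r 84.5 z 180.9  Ftan 2.09 Frad 0.66 Fz 1.67 gap 40.5 Mz 0.01 yawrel+th 0.003 q6 -1.38
[[0.0, -0.0, 0.0008], 0.010, 0.8], [[0.0, -0.0, 0.0017], 0.020, 0.8], [[0.0, -0.0, 0.0025], 0.030, 0.8], [[0.0001, -0.0, 0.0034], 0.040, 0.8],
```

{"op": "play_rows", "data": {"series": [[[0,0,0.0008],0.01,0.57],[[0,0,0.0017],0.02,0.57],[[0,0,0.0025],0.03,0.57]]}}

```text
clock: 23.4
eef_pos: [604.5, 65.3, 180.9]
eef_rot: [-1.583, 0.006, -0.174]
wrist_force: [0.3, -7.2, 0.7]
finger_gap: 40.3
```

```bash
python3 -c "
from h import *
arc(np.r_[.01,.02,.03,.04])"
```

```text
t 23.40 theta 0.368 r 84.4 z 180.9  Ftan 7.03 Frad -1.52 Fz 0.73 gap 40.3 Mz 0.06 yawrel+th -0.004 q6 -1.34
[[0.0, -0.0, 0.0008], 0.010, 0.8], [[0.0, -0.0, 0.0017], 0.020, 0.8], [[0.0, -0.0, 0.0025], 0.030, 0.8], [[0.0001, -0.0, 0.0034], 0.040, 0.8],
```

The clamp has kept its load: 7.0 N resistance at the same place as before. Withdrawing and handing in.

{"op": "play_rows", "data": {"series": [[[0,0,-0.004],0,0.57],[[0,0,-0.0085],0,0.57],[[0,0,-0.0085],0,0.57],[[0,-0.02,-0.0085],0,0.57],[[0,-0.05,-0.0085],0,0.57],[[0,-0.1,-0.0085],0,0.57],[[-0.05,-0.12,-0.0085],0,0.57],[[-0.1,-0.12,-0.0085],0,0.57],[[-0.15,-0.12,-0.0085],0,0.57],[[-0.2,-0.12,-0.0085],0,0.57],[[-0.2,-0.12,-0.0085],0,0.57],[[-0.2,-0.12,-0.0085],0,0.57]]}}

```text
clock: 24.6
eef_pos: [406.7, 93.3, 303.0]
eef_rot: [-1.582, 0.004, -0.173]
wrist_force: [0.7, 0.6, 0.5]
finger_gap: 40.7
```

Run:
```python
from h import *
pr();T=manip.camera_params("top");S=manip.camera_params("scene");u={}
for n,(x0,y0,x1,y1) in {"scene":(225,170,330,280),"top":(190,110,295,225)}.items():
    H,Sa,V=cv2.split(cv2.cvtColor(manip.camera(n)[y0:y1,x0:x1,::-1].copy(),cv2.COLOR_BGR2HSV))
    u[n]=max(blobs(((H<8)|(H>172))&(Sa>150)&(V>80)),key=lambda q:q[0])[1]+[x0,y0]
x,e=tri([ray(T,u["top"]),ray(S,u["scene"])]);p=wp(x);print(x.round(1),np.arctan2(p[1],-p[0]))
manip.sign_off()
```

```text
t 24.6 press [-267.3   96.5  303. ] rot [-1.582  0.004 -0.173] Fpress [np.float64(0.8), np.float64(0.4), np.float64(0.5)] gap 40.7 q6 -1.25
[601.2  51.3 194.5] 0.20102856276529638
the job is handed in; nothing more can be done
```

The tray is pushed fully home and the plate is clamped at about 7 to 8 N at the knob. The lever is dropped in and let go, and I handed the job in at 24.7 s of the 72 s allowed.

- **Tray:** it met the firm stop at 32 N, with the tab's front face at 145 mm from the axis, as it should be when home.
- **Lever:** three clockwise strokes with two lift-and-swing-backs of three steps each, about 2.8 rad of screw in all. The load began to rise at roughly 2.2 rad.
- **Last checks:**
  - Single-finger pushes at the end read 7.0 and 8.5 N; force readings scatter by about ±0.7 N. A line through all the readings gives about 7.7 to 8 N.
  - After letting go and coming back, I read 7.0 N at the same place, so the load held.
  - The last knob reading, from both cameras, puts it at its down height. The final picture showed the other labware where it stood.

**Readings that disagreed:**
- While the knob was clamped, twist in the grip hid part of the push, so I only trusted the open-finger pushes.
- The cameras put the lever at 0.20 rad left of front, while finger contact put it at 0.25 to 0.28 rad. I did not resolve this; the serration play explains only part of it.

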